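Swing a pinned plate onto its stop and clamp it

TASK

In the plywood jig, swing the wooden plate round on its pin, away from you, until its long edge presses gently against the rubber tip of the adjustable stop. Then slide the steel clamp post along its track until it is snug against the plate's near edge, and let go, so that the plate stays held firmly between clamp and stop; do not force it, keep the plate flat on its pin and leave the loose things around the jig where they are.

Things in the scene. Friction and masses are not known exactly. Their poses are not given: they have to be found in the camera images.
- jig: Fixed plywood board, 260 x 300 x 15 mm, flat on the bench. Origin at bench height; x points away from the robot (turned by its yaw), y left, z up. The board spans x -160 to +100, y -150 to +150 mm from it.
- pin (a point): Fixed steel pivot pin, 10 mm across, standing 33 mm above the board; the point is its foot on the board's top (jig x = 0, y = +110 mm).
- plate: Loose wooden plate 50 x 230 x 18 mm, 0.18 to 0.33 kg, its 11.5 mm hole over the pin. Origin: centre of that hole, underside; the plate spans its own x -25 to +25, y -200 (free end) to +30 mm. Starts yawed -0.30 to -0.48 rad from the jig (free end toward the robot); on the stop it ends within 0.08 rad of the jig's yaw.
- plate_corner (a point): Top of the plate's near (-x) free corner, at plate x = -25, y = -200 mm, 18 mm above the underside. The plate pivots most easily when the near long edge is pushed close to this corner; sliding it takes about 1 to 2 N.
- stop: Fixed steel bracket, 22 x 40 x 30 mm, beyond the plate at jig x = +75, y = -20 mm; origin at its foot on the board. A screw through it points to the plate (jig -x).
- stop_screw_axis (a point): Point on the screw's axis at the bracket's centre, 10.5 mm above the board. The screw ends in a rubber pad 18 mm across. Its setting differs each time and is not reported: the pad's face stands 40 to 60 mm from this point toward jig -x and must be felt for. The rubber gives 1 mm per 8 N; over 30 N is too much.
- clamp: Upright steel post, 64 mm tall, sliding only along jig x in a flush track at jig y = +20 mm. Origin on its axis at the board's top. Foot 24 mm across to 22 mm up, post 16 mm across from 25 to 56 mm, cap 22 mm across. Starts at jig x = -100 mm, moves up to 85 mm toward +x. Takes about 8 N to slide, stays where left. Its foot meets the plate's near edge.
- bit_box: Bystander: small green box, 51 x 76 x 50 mm, loose on the far left of the board; origin at the centre of its underside. Leave it alone.
- tape_measure: Bystander: tape measure, 71 x 87 x 36 mm, loose on the bench left of the board; origin at the centre of its underside. Leave it alone.
- sanding_block: Bystander: cork sanding block, 64 x 107 x 31 mm, loose on the bench right of the board; origin at the centre of its underside. Leave it alone.
Things that resemble listed ones, but are neither listed nor needed, are in the scene too. There is more than one size of the plate; the job needs the larger.

How it is judged:
On the way, in this order (a step that is already met when the one before it is completed fails the run):
1. the plate has been swung round and presses on the stop's rubber pad (over 1 N) while the clamp is still back (contact force between plate and stop above 1 N and distance of clamp from where it was at the start of the episode below 0.015 m and contact force between plate and clamp below 0.2 N), for 0.05 s.
2. the clamp holds the plate against the stop: over 2 N between clamp and plate and over 1.5 N between plate and stop (contact force between plate and stop above 1.5 N and contact force between plate and clamp above 2 N), for 0.2 s.
At the end, for the whole second after the job is handed in: the plate lies flat on its pin (hole within 3 mm of board height, tilt under 0.03 rad), within 0.12 rad of parallel to the jig's y axis, at rest, and is held by itself between clamp post (over 2 N) and stop pad (over 1.5 N) (all of step 2 and angle between the y axis of plate and the y axis of jig, either way round below 0.12 rad and z of plate in the frame of jig below 0.018 m and angle between plate's own z axis and vertical below 0.03 rad and linear speed of plate below 0.005 m/s); the robot touches nothing.
It fails at once if the plate is forced against the stop: over 30 N (contact force between plate and stop above 30 N).
It fails at once if the fingers press the plate with over 30 N (contact force between the fingers and plate above 30 N).
It fails at once if the plate is lifted or tipped on its pin (angle between plate's own z axis and vertical above 0.1 rad or z of plate in the frame of jig above 0.027 m).
It fails at once if a bystander is shifted by more than 15 mm (distance of any of bit_box, tape_measure, sanding_block from where it was at the start of the episode above 0.015 m).
It also fails if it takes over 72 s, if anything falls off the work surface, if the arm or the gripper's body presses on something with over 40 N, if the wrist force passes 120 N, or if a joint passes its speed limit or range.

ROBOT

A 6-joint arm with a two-finger parallel gripper is mounted at the origin on a cart in front of the work surface, level with it; the furniture and walls round the work are solid. World frame = base frame: x ahead of the robot, y to its left, z up, the work surface at z = 0. Lengths are in m, angles in rad, forces in N, time in s.
With the tool pointing down it reaches from about 0.3 to 0.85 m from the base axis. Payload 4.2 kg.
Tool frame: the origin (TCP) lies at the very end of the fingers, on their centre line; the grasp point (between the pads) lies behind it (tcp_to_grasp is the z of the grasp point in the tool frame, in m); z points along the fingers, y is the direction in which the jaws open and shut (so a half turn about z gives the same grasp; the last joint's range is limited). The gripper opens to 91 mm and grips with 3 to 60 N. Pads are 32 mm wide; open, the fingers measure 118 mm over their backs; the gripper's body (76 mm by 178 mm) begins 60 mm behind the grasp point.
Start: joints at [1.201, 0.32, 1.565, -0, 1.257, -0.02], TCP at [0.197, 0.54, 0.175] pointing down, gripper open.
Joint ranges: [-3.11, 3.11], [-0.84, 2.01], [0.21, 2.61], [-1.34, 4.49], [0.05, 2.63], [-2.56, 2.56]. Speed limits (rad/s): [2.57, 2.57, 3.14, 3.14, 3.14, 3.14].

INTERFACE

Orientations are given as a unit quaternion [x, y, z, w].
In Python, from rig import movep, movel, set_joints, grip, hold, ik, get_state, camera, camera_params, MotionError, hand_in, tcp_to_grasp gives the robot as it stands. Calls block until the motion is done:
- movep(position, orientation): joint-space move of the TCP to a pose.
- movel(position, frame=None, v=0.15, until_force=None): straight line of the TCP; frame=None keeps the orientation; v is the mean speed in m/s. With until_force (N) it stops when the force on the tool has changed by that much, and returns True; else False.
- set_joints(angles): joint-space move.
- grip(opening, squeeze=None): finger opening in m; squeeze is the grip in N (None keeps the last); returns when the fingers have stopped.
- hold(seconds).
- ik(position, orientation): joint angles nearest the present ones, or None.
- get_state(): the state.
- camera(name): name is "scene" or "side" or "wrist"; returns (picture, depth): 420x560x3 uint8, blue, green, red; 420x560 float32, m along the optical axis (not along the pixel's ray), 0 where there is no reading.
- camera_params(name): a dict with "mtx" (3x3 intrinsics, pixels), "k1" (the pictures are not rectified: a ray, as slopes to the right and down, at radius r is drawn at 1 + k1 r^2 times it, then the intrinsics apply), "R" (3x3) and "t" (3): a world point X has camera coordinates R X + t. Camera axes: x right, y down, z forward; pixel columns grow to the right and rows downward; lengths in m; the calibration is good to about 2 mm. A picture is of the moment at which its call begins: read the wrist's pose just before it. camera_params takes no time and is no camera call; for the wrist camera it gives the pose at the moment of the call.
A pose or a line that the arm cannot do raises MotionError and nothing moves.
- hand_in(): hands the job in, once; it reports no verdict.
The state is a dict: "time_s": time; "joint_positions": joint angles; "qd": joint speeds; "tau": joint torques, N m; "position": TCP position; "tool_rot": TCP orientation; "ft_force": force on the tool from outside, world axes, zero at the start; "wrist_torque": the same for the moment, N m; "opening": finger opening in m.
Only numpy, scipy, OpenCV 4.12 (cv2) and the standard library are available. Lean on these libraries where they do the work, as an engineer would, in place of code of your own. Each camera call takes 0.05 s, during which the arm holds its last target.

## Working session

There is one attempt and no reset: what is moved stays moved. The work goes in short steps, each a Python script; the robot and the scene stay as the last script left them, time stands still between calls to the robot, and variables do not carry over. Pictures are saved under pics/ and viewed, and the job is handed in when it is done.

```bash
ls; mkdir -p pics
python3 - <<'E'
from rig import *
import cv2,numpy as np
s=get_state(); print(s, tcp_to_grasp)
for n in ["scene","side","wrist"]:
    im,d=camera(n); cv2.imwrite(f"pics/{n}0.png",im); np.save(f"pics/{n}0.npy",d)
    p=camera_params(n); print(n,p); np.savez(f"pics/{n}0.npz",**p)
E
```

```text
pics
{'time_s': 0.0, 'joint_positions': array([ 1.20101207e+00,  3.20256009e-01,  1.56568962e+00, -2.68952080e-05,
        1.25738572e+00, -1.99830509e-02]), 'qd': array([-0.00039497, -0.00038713,  0.0004357 , -0.00066207, -0.00061336,
       -0.00168113]), 'tau': array([-1.36585633e-03, -4.12460446e+01, -2.31970417e+01,  7.24014686e-02,
        4.59524291e-02, -1.67341805e-04]), 'position': array([0.19684808, 0.53963726, 0.17393684]), 'tool_rot': array([ 1.74006100e-01,  9.84744191e-01, -8.55368916e-04, -1.55804659e-04]), 'ft_force': array([0.14691433, 0.28778043, 0.08282907]), 'wrist_torque': array([-0.00621435,  0.001967  ,  0.04851948]), 'opening': 0.09098514035203485} -0.0188
scene {'mtx': array([[544.56698056,   0.        , 277.74518049],
       [  0.        , 544.56698056, 204.39668394],
       [  0.        ,   0.        ,   1.        ]]), 'k1': -0.13043136219409748, 'R': array([[ 0.79900615, -0.6011457 ,  0.0145955 ],
       [-0.22591157, -0.32258522, -0.91918591],
       [ 0.55727295,  0.7311379 , -0.39355334]]), 't': array([-0.42477877,  0.17706996,  1.12698212])}
side {'mtx': array([[470.61916474,   0.        , 278.53206611],
       [  0.        , 470.61916474, 212.37345794],
       [  0.        ,   0.        ,   1.        ]]), 'k1': -0.1257913461156061, 'R': array([[ 0.98942067, -0.144921  , -0.00668151],
       [-0.06352087, -0.39135061, -0.91804673],
       [ 0.13042944,  0.90875882, -0.39641589]]), 't': array([-0.55010507,  0.07123705,  1.01647907])}
wrist {'mtx': array([[358.84083051,   0.        , 283.12539408],
       [  0.        , 358.84083051, 214.6499638 ],
       [  0.        ,   0.        ,   1.        ]]), 'k1': -0.05148053009925563, 'R': array([[ 0.34238192,  0.93955935, -0.00169038],
       [ 0.90381148, -0.32886252,  0.27381425],
       [ 0.25670884, -0.09527684, -0.96178111]]), 't': array([-0.57414873, -0.0317878 ,  0.39051564])}
```

View pics/scene0.png

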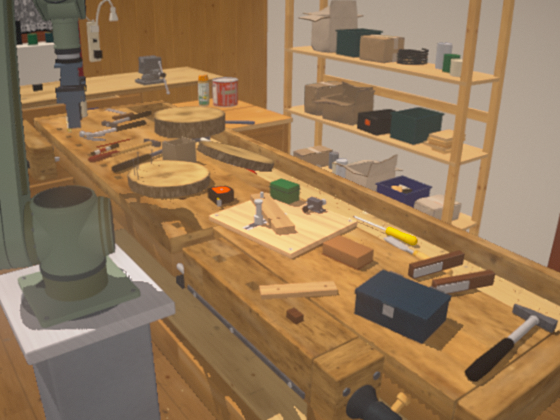

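View pics/side0.png

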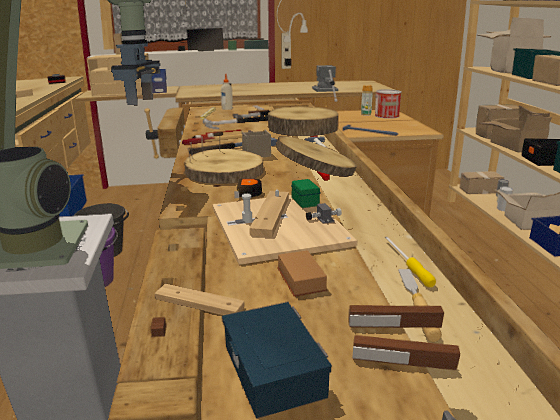

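View pics/wrist0.png

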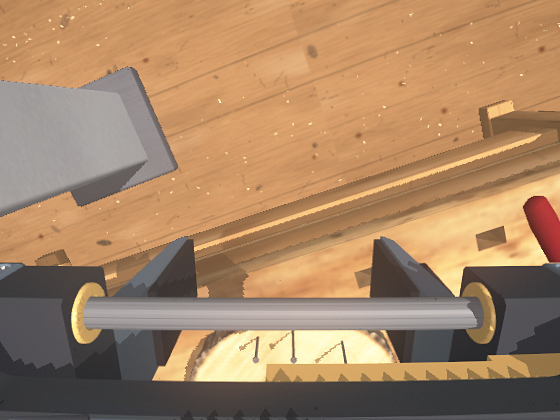

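The scene and side pictures show the jig, with the plate on its pin, clamp post left and stop bracket right. The wrist view doesn't show the jig. I'll enlarge the jig.

```bash
cat > h.py <<'E'
import numpy as np,cv2
def ray(p,uv):
    m=p['mtx'];d=np.array([(uv[0]-m[0,2])/m[0,0],(uv[1]-m[1,2])/m[1,1]])
    u=d.copy()
    for _ in range(20): u=d/(1+p['k1']*(u@u))
    return np.array([u[0],u[1],1])
def onz(p,uv,z):
    r=p['R'].T@ray(p,uv); c=-p['R'].T@p['t']
    return c+r*(z-c[2])/r[2]
def dep(p,uv,d):
    return p['R'].T@(ray(p,uv)*d[int(uv[1]),int(uv[0])]-p['t'])
def proj(p,X):
    c=p['R']@np.array(X)+p['t']; u=c[:2]/c[2]; u=u*(1+p['k1']*(u@u))
    return u*p['mtx'][0,0]+p['mtx'][:2,2]
def crop(im,x0,y0,w,h,f): return cv2.resize(im[y0:y0+h,x0:x0+w],None,fx=f,fy=f,interpolation=cv2.INTER_CUBIC)
E
python3 - <<'E'
from h import *
im=cv2.imread("pics/scene0.png");cv2.imwrite("pics/s0c.png",crop(im,200,165,160,100,5))
im=cv2.imread("pics/side0.png");cv2.imwrite("pics/d0c.png",crop(im,205,165,160,110,5))
E
```

```text
(no output)
```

View pics/s0c.png

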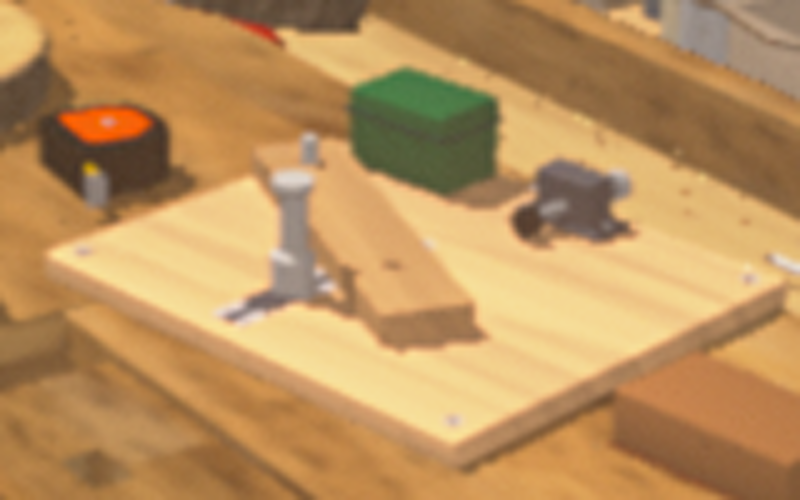

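View pics/d0c.png

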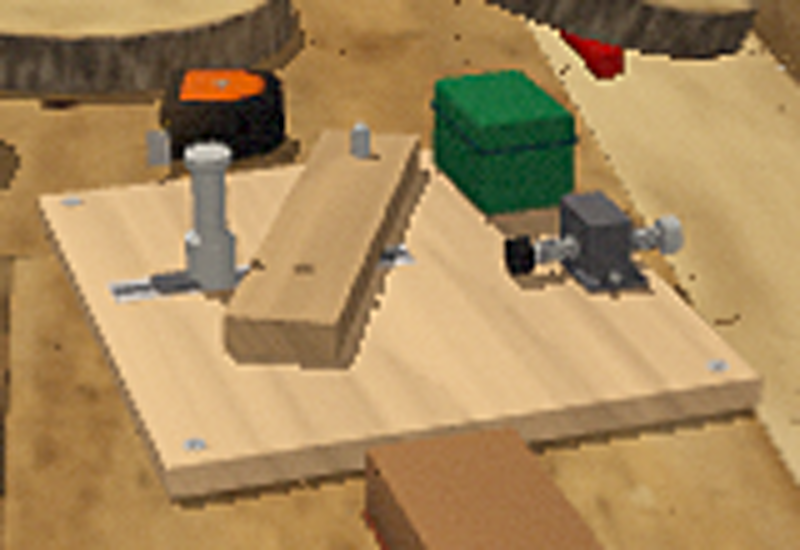

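```bash
cat > fit.py <<'E'
from h import *
from scipy.optimize import least_squares
P={n:dict(np.load(f"pics/{n}0.npz")) for n in("scene","side")}
O={"scene":(200,165),"side":(205,165)}
obs=[("scene",(-.16,.15,.015),(48,255)),("scene",(-.16,-.15,.015),(460,449)),("scene",(.1,-.15,.015),(787,287)),
("side",(-.16,.15,.015),(40,197)),("side",(-.16,-.15,.015),(169,468)),("side",(.1,-.15,.015),(762,381)),
("scene",(0,.11,.048),(310,135)),("side",(0,.11,.048),(361,125)),
("scene",(-.1,.02,.079),(292,179)),("side",(-.1,.02,.079),(208,152)),
("scene",(.075,-.02,.045),(575,174)),("side",(.075,-.02,.045),(597,208))]
def T(q,X): c,s=np.cos(q[2]),np.sin(q[2]); return np.array([q[0]+c*X[0]-s*X[1],q[1]+s*X[0]+c*X[1],X[2]])
def px(n,uv): return np.array(O[n])+(np.array(uv)+.5)/5-.5
f=lambda q:np.concatenate([proj(P[n],T(q,X))-px(n,uv) for n,X,uv in obs])
if __name__=="__main__":
    r=least_squares(f,[.5,.3,0],loss='soft_l1'); print(r.x); print(f(r.x).reshape(-1,2).round(1))
    q=r.x
    # per camera offset
    for n in P:
        g=lambda q:np.concatenate([proj(P[n],T(q,X))-px(n,uv) for m,X,uv in obs if m==n])
        print(n,least_squares(g,[.5,.3,0],loss='soft_l1').x)
    print("pin",T(q,(0,.11,.015)),"clamp",T(q,(-.1,.02,.015)),"stop",T(q,(.075,-.02,.015)))
    # plate yaw: near free corner top z=.033
    for n,uvs in(("scene",[(380,322),(472,303)]),("side",[(226,320),(342,326)])):
        for uv in uvs:
            w=onz(P[n],px(n,uv),.033); c,s=np.cos(q[2]),np.sin(q[2]); d=w[:2]-q[:2]
            print(n,uv,w,"jig",c*d[0]+s*d[1],-s*d[0]+c*d[1])
E
python3 fit.py
```

```text
[0.58601004 0.01389573 0.15495982]
[[-0.5 -0.9]
 [-0.2 -1.2]
 [ 1.5 -1.8]
 [-1.1 -0.3]
 [-0.9  0.4]
 [ 0.4 -0.6]
 [ 0.7  0.2]
 [-0.3  0.1]
 [ 0.9 -0.3]
 [-0.5  0.1]
 [ 0.7 -0.9]
 [-0.2 -0.1]]
scene [0.58210501 0.01113201 0.1583084 ]
side [0.58705631 0.01393463 0.15205673]
pin [0.56903259 0.12257768 0.015     ] clamp [0.48412146 0.01822204 0.015     ] stop [0.66319818 0.0057109  0.015     ]
scene (380, 322) [ 0.47569558 -0.0648198   0.033     ] jig -0.12114162309199114 -0.06074635882258532
scene (472, 303) [ 0.52605552 -0.07382396  0.033     ] jig -0.07277482034641752 -0.07741520818181674
side (226, 320) [ 0.484659  -0.0630302  0.033    ] jig -0.11200940711471138 -0.060361620243407806
side (342, 326) [ 0.53303663 -0.07683195  0.033     ] jig -0.06634161658302574 -0.08146462093156545
```

```bash
cat > m.py <<'E'
from rig import *
from h import *
Q=np.array([0.5858,0.0132,0.155])
PS=Q[2]; a=(PS+np.pi/2)/2; OR=[np.cos(a),np.sin(a),0,0]
def J(x,y,z): c,s=np.cos(PS),np.sin(PS); return [Q[0]+c*x-s*y,Q[1]+s*x+c*y,z]
def inv(w): d=np.array(w[:2])-Q[:2];c,s=np.cos(PS),np.sin(PS); return np.round([1000*(c*d[0]+s*d[1]),1000*(-s*d[0]+c*d[1]),1000*w[2]],1)
def st(m=""):
    s=get_state(); f=s['ft_force'];c,sn=np.cos(PS),np.sin(PS)
    print(m,"t%.2f"%s['time_s'],"jig",inv(s['position']),"F",np.round([c*f[0]+sn*f[1],-sn*f[0]+c*f[1],f[2]],2),"op",round(s['opening'],4)); return s
def pic(n,tag):
    p=camera_params(n); im,d=camera(n); cv2.imwrite(f"pics/{n}{tag}.png",im); np.save(f"pics/{n}{tag}.npy",d); np.savez(f"pics/{n}{tag}.npz",**p); return im
E
python3 - <<'E'
from m import *
p=get_state()['position']
for t in [(-.155,-.05,.25),(-.155,-.05,.022),(-.02,-.05,.022),(-.14,.02,.03)]: print(t,J(*t),ik(J(*t),OR))
grip(0)
movep(J(-.155,-.05,.22),OR); st("above")
pic("wrist",1);pic("side",1)
E
```

```text
(-0.155, -0.05, 0.25) [np.float64(0.44037721769455), np.float64(-0.06012949192883922), 0.25] [-1.61578504e-01  6.79666892e-02  1.69869210e+00 -4.44089210e-16
  1.37493387e+00 -3.16578504e-01]
(-0.155, -0.05, 0.022) [np.float64(0.44037721769455), np.float64(-0.06012949192883922), 0.022] [-1.61578504e-01  2.84206649e-01  2.06772072e+00 -4.44089210e-16
  7.89665289e-01 -3.16578504e-01]
(-0.02, -0.05, 0.022) [np.float64(0.5737587743490723), np.float64(-0.03928817852453486), 0.022] [-8.83661323e-02  4.55601604e-01  1.77295086e+00 -4.44089210e-16
  9.13040190e-01 -2.43366132e-01]
(-0.14, 0.02, 0.03) [np.float64(0.4443907837057835), np.float64(0.011347016714724718), 0.03] [-3.44255476e-04  2.72579201e-01  2.05766438e+00 -4.44089210e-16
  8.11349072e-01 -1.55344255e-01]
above t3.83 jig [-154.8  -49.5  219.9] F [-0.03  0.78  0.15] op 0.0002
```

View pics/wrist1.png

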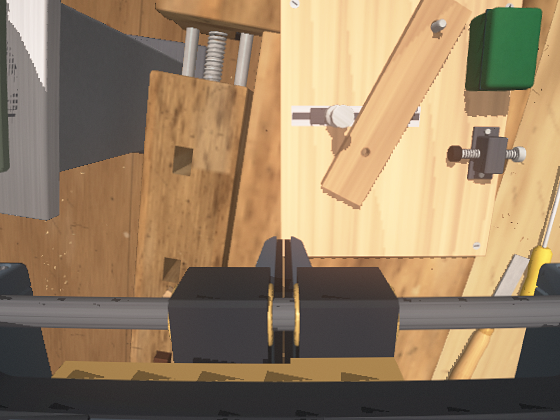

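View pics/side1.png

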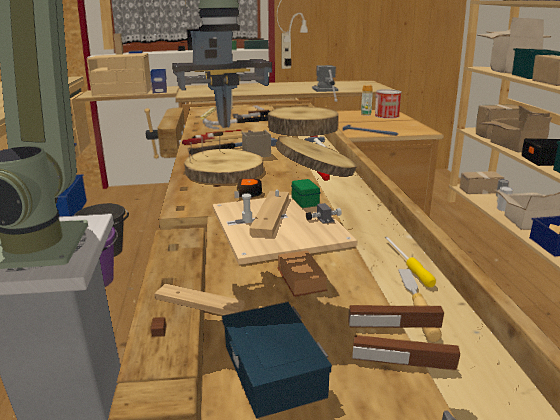

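Run:
```python
from h import *
p=dict(np.load("pics/wrist1.npz"));d=np.load("pics/wrist1.npy")
from m import inv,Q
import rig
for uv in [(220,270),(185,275),(220,300),(350,275),(390,275),(268,250),(278,245),(298,250),(285,240),(344,122),(330,198),(500,200)]:
    print(uv,d[uv[1],uv[0]],inv(dep(p,uv,d)))
for uv,z in [((438,21),.048),((341,111),.079),((321,189),.033),((357,208),.033),((281,255),.015),((456,153),.0255)]: print(uv,inv(onz(p,uv,z)))
```

```text
(220, 270) 0.09147457 [-170.3  -11.3  345. ]
(185, 275) 0.09025601 [-179.   -12.1  346.5]
(220, 300) 0.07682988 [-167.7  -11.4  360.3]
(350, 275) 0.08969442 [-137.4  -11.7  347. ]
(390, 275) 0.47033966 [ -12.9 -177.7   -1.4]
(268, 250) 0.16139987 [-160.9  -32.1  278.3]
(278, 245) 0.17256026 [-156.6  -33.9  267.2]
(298, 250) 0.16216902 [-147.4  -32.4  277.6]
(285, 240) 0.17849457 [-153.2  -33.6  260.9]
(344, 122) 0.34033567 [-96.1  19.2  77.7]
(330, 198) 0.42486244 [-98.4 -69.9  15.1]
(500, 200) 0.50871164 [159.7 -91.1 -65.9]
(438, 21) [ -2.6 116.3  48. ]
(341, 111) [-99.6  29.4  79. ]
(321, 189) [-111.4  -55.3   33. ]
(357, 208) [-69.4 -77.3  33. ]
(281, 255) [-156.5 -142.5   15. ]
(456, 153) [ 41.3 -14.8  25.5]
```

Run:
```python
from h import *
im=cv2.imread("pics/wrist1.png");cv2.imwrite("pics/w1c.png",crop(im,270,0,200,150,4))
cv2.imwrite("pics/w1d.png",crop(im,270,130,240,140,3.3))
```

```text
(no output)
```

View pics/w1c.png

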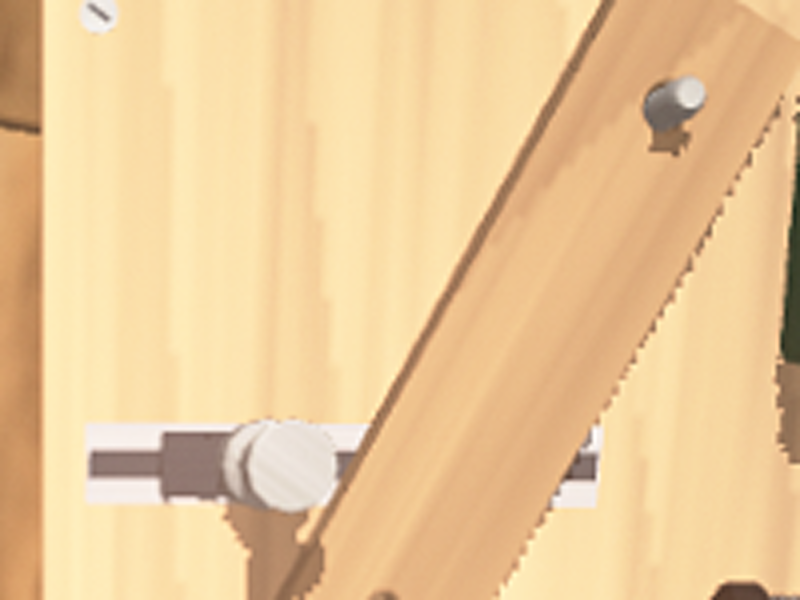

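View pics/w1d.png

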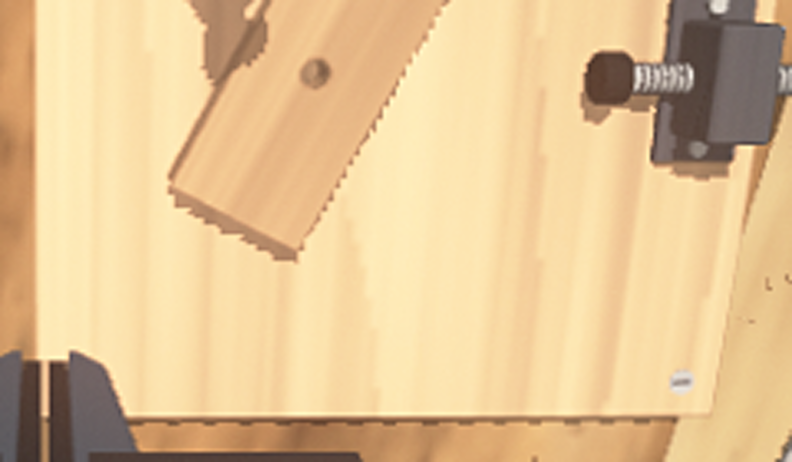

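Run:
```python
from h import *
from fit import *
from m import inv
W=dict(np.load("pics/wrist1.npz"))
ow=[((-.16,-.15,.015),(281,255.5)),((.1,-.15,.015),(485,255.5)),((0,.11,.048),(441.7,22.7)),((-.1,.02,.079),(342.3,116.5)),((-.16,.02,.015),(280.5,125))]
g=lambda q:np.concatenate([proj(W,T(q,X))-np.array(uv) for X,uv in ow[:4]])
r=least_squares(g,[.586,.014,.155]);print(r.x,g(r.x).round(1))
h=lambda q:np.concatenate([f(q),g(q)])
r=least_squares(h,[.586,.014,.155],loss='soft_l1');print(r.x,g(r.x).round(1))
for uv in [(321.5,184.5),(360,206)]: print(inv(onz(W,uv,.033)))
```

```text
[0.58680278 0.01869496 0.15761637] [-1.   1.5  0.8  0.5  0.3 -0.5 -0.  -0.7]
[0.58692644 0.01805359 0.15797994] [-0.9  2.   0.7  0.9  0.2  0.3 -0.1  0. ]
[-111.   -50.1   33. ]
[-66.1 -75.   33. ]
```

```bash
sed -i 's/^Q=.*/Q=np.array([0.5865,0.0172,0.157])/' m.py
python3 - <<'E'
from m import *
movep(J(-.155,-.045,.06),OR)
print(movel(J(-.155,-.045,.022),OR,v=.08,until_force=5)); st("down")
print(movel(J(-.06,-.055,.022),OR,v=.04,until_force=5)); st("fast")
E
```

```text
False
down t5.24 jig [-154.3  -45.3   22.6] F [-0.52 -0.17 -0.08] op 0.0005
False
fast t7.78 jig [-60.1 -55.   22. ] F [ 0.17 -0.56 -0.5 ] op 0.0005
```

Run:
```python
from m import *
for i in range(4):
    st()
print(movel(J(-.015,-.06,.022),OR,v=.012,until_force=5)); 
for i in range(3): st("slow")
hold(.2);st("held")
cv2.imwrite("pics/sd2c.png",crop(pic("side",2),205,150,160,120,5))
cv2.imwrite("pics/sc2c.png",crop(pic("scene",2),200,150,160,120,5))
```

```text
t7.78 jig [-60.1 -55.   22. ] F [ 0.17 -0.56 -0.5 ] op 0.0005
 t7.78 jig [-60.1 -55.   22. ] F [ 0.17 -0.56 -0.5 ] op 0.0005
 t7.78 jig [-60.1 -55.   22. ] F [ 0.17 -0.56 -0.5 ] op 0.0005
 t7.78 jig [-60.1 -55.   22. ] F [ 0.17 -0.56 -0.5 ] op 0.0005
False
slow t11.71 jig [-15. -60.  22.] F [-0.48  0.47  1.14] op 0.0006
slow t11.71 jig [-15. -60.  22.] F [-0.48  0.47  1.14] op 0.0006
slow t11.71 jig [-15. -60.  22.] F [-0.48  0.47  1.14] op 0.0006
held t11.91 jig [-15. -60.  22.] F [ 1.17 -0.4  -0.06] op 0.0006
```

View pics/sd2c.png

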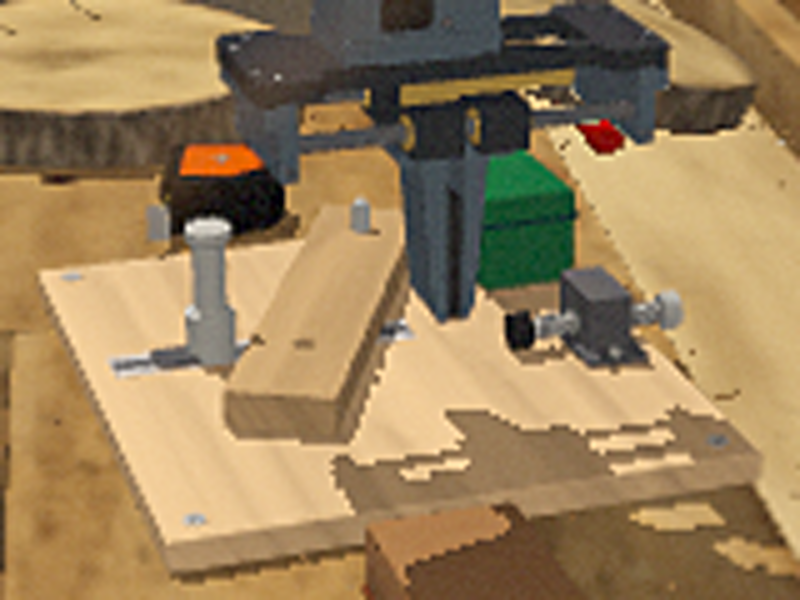

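View pics/sc2c.png

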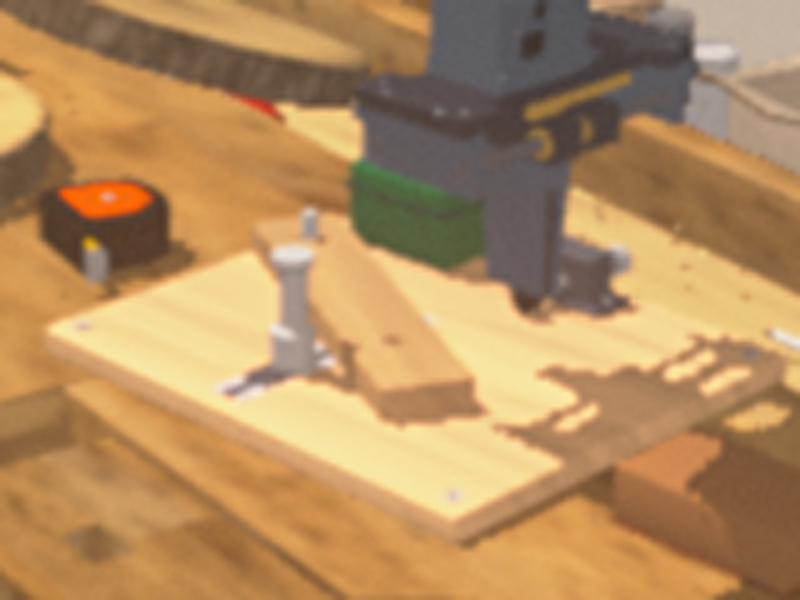

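Run:
```python
from m import *
s=get_state()
for n in("side","scene"):
    p=camera_params(n); 
    print(n,"tcp px",proj(p,s['position'])); d=np.load(f"pics/{n}2.npy")
    o=(205,150) if n=="side" else (200,150)
    for uv in ([(440,280),(455,305),(420,250),(440,180)] if n=="side" else [(520,250),(530,280),(515,200)]):
        u=(o[0]+uv[0]/5,o[1]+uv[1]/5); w=dep(p,u,d); print(uv,w,inv(w))
p=camera_params("side"); print(p['t'], np.load("pics/side0.npz")['t']); 
print(s)
d=np.load("pics/side0.npy"); 
for uv in [(280,290),(570,180)]: # plate end, stop in d0c crop
    pass
p=dict(np.load("pics/side0.npz"))
for uv in [(290,340),(280,260),(210,260),(600,250),(520,255)]:
    w=dep(p,(205+uv[0]/5,165+uv[1]/5),d); print(uv,w,inv(w))
```

```text
side tcp px [292.56467827 226.58267514]
(440, 280) [ 0.57874515 -0.06146066  0.07857896] [-20.  -76.5  78.6]
(455, 305) [ 0.58519441 -0.06231437  0.06687991] [-13.7 -78.3  66.9]
(420, 250) [ 0.57070369 -0.05760356  0.09137456] [-27.3 -71.4  91.4]
(440, 180) [ 0.57819165 -0.06321204  0.12469576] [-20.8 -78.1 124.7]
scene tcp px [303.43148958 219.80303505]
(520, 250) [ 0.56830039 -0.0588509   0.08562859] [-29.9 -72.3  85.6]
(530, 280) [ 0.57712545 -0.05713192  0.06642192] [-20.9 -72.   66.4]
(515, 200) [ 0.56966649 -0.05197453  0.11008864] [-27.4 -65.7 110.1]
[-0.55010507  0.07123705  1.01647907] [-0.55010507  0.07123705  1.01647907]
{'time_s': 12.0083, 'joint_positions': array([-9.60146517e-02,  4.65706869e-01,  1.75441876e+00,  3.06907434e-05,
        9.21445415e-01, -2.53006111e-01]), 'qd': array([0.00027874, 0.00022593, 0.0019586 , 0.00054047, 0.00056251,
       0.00016213]), 'tau': array([-2.41672336e-03, -4.46389282e+01, -1.88957888e+01,  5.23802033e-02,
        5.48775773e-02, -1.45568362e-05]), 'position': array([ 0.58107715, -0.04440158,  0.02200232]), 'tool_rot': array([6.49488627e-01, 7.60371306e-01, 1.62089877e-05, 1.83943120e-06]), 'ft_force': array([0.29381889, 0.69788523, 0.11847915]), 'wrist_torque': array([-0.03802788,  0.03398099, -0.02319253]), 'opening': 0.000525039047491051}
(290, 340) [ 0.51253731 -0.06665857  0.02212184] [-86.2 -71.3  22.1]
(280, 260) [ 0.51500818 -0.0080881   0.03402699] [-74.6 -13.8  34. ]
(210, 260) [0.48459686 0.00952956 0.0284639 ] [-101.8    8.4   28.5]
(600, 250) [ 0.66258011 -0.01105591  0.02988469] [ 70.7 -39.8  29.9]
(520, 255) [ 0.62592883 -0.00684161  0.0281275 ] [ 35.2 -29.9  28.1]
```

Run:
```python
from h import *
for t,tp in(("0",[.19685,.53964,.17394]),("1",[.4404,-.0596,.2199])):
    p=dict(np.load(f"pics/wrist{t}.npz"));d=np.load(f"pics/wrist{t}.npy")
    print(t,"tcp px",proj(p,tp))
    for uv in ([(190,243),(188,248),(182,255),(380,243),(384,250),(378,270),(150,330)] if t=="0" else [(278,241),(296,242),(285,240),(290,240),(275,241)]): print(uv,dep(p,uv,d), d[uv[1],uv[0]])
p=dict(np.load("pics/side1.npz"));d=np.load("pics/side1.npy"); print("side1 tcp",proj(p,[.4404,-.0596,.2199]))
im=cv2.imread("pics/side1.png");cv2.imwrite("pics/sd1c.png",crop(im,160,30,140,120,5))
for v in range(110,136,3): print(v,dep(p,(225,v),d))
```

```text
0 tcp px [283.09139892 240.92919332]
(190, 243) [0.16709929 0.50185129 0.21817857] 0.17575668
(188, 248) [0.16835155 0.50105706 0.22122333] 0.17322542
(182, 255) [0.16741772 0.50174544 0.23283821] 0.16174914
(380, 243) [0.19876464 0.58952995 0.21875243] 0.17497978
(384, 250) [0.1986248  0.5890448  0.22797754] 0.16611756
(378, 270) [0.20867012 0.58392039 0.22565845] 0.17141499
(150, 330) [0.17995942 0.49400044 0.2699708 ] 0.1299932
1 tcp px [281.77639023 241.48634134]
(278, 241) [ 0.43623991 -0.04414608  0.2625514 ] 0.17691232
(296, 242) [ 0.44464482 -0.0415875   0.26728225] 0.17203078
(285, 240) [ 0.43966867 -0.04367215  0.26092598] 0.17849457
(290, 240) [ 0.44209228 -0.04312842  0.26136778] 0.17802656
(275, 241) [ 0.43469087 -0.04342066  0.26517148] 0.1741298
side1 tcp [224.66983983 144.39433226]
110 [ 0.44369851 -0.07781597  0.2920747 ]
113 [ 0.44354171 -0.07434315  0.28563678]
116 [ 0.44320278 -0.07679926  0.28034722]
119 [ 0.44295224 -0.07625626  0.2744316 ]
122 [ 0.44269167 -0.07596833  0.26854093]
125 [ 0.4424865  -0.07369493  0.26217676]
128 [4.74092606e-01 1.03298918e+00 5.74579005e-04]
131 [0.47134539 0.95820743 0.00516517]
134 [0.46973198 0.92218395 0.00122027]
```

View pics/sd1c.png

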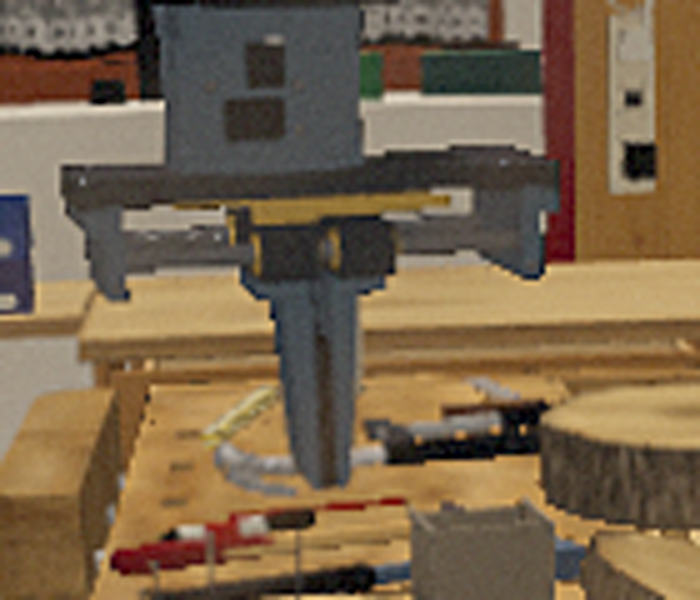

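The real fingertips end about 38 mm above the reported TCP: both the wrist and side depth maps agree. So the fingers passed over the plate without touching it. I'll go back and check by gently touching the bare board.

Run:
```python
from m import *
movel(J(-.02,-.06,.07),OR,v=.15)
movel(J(-.15,-.045,.07),OR,v=.2)
movel(J(-.15,-.045,-.008),OR,v=.12,until_force=4); st("a")
print(movel(J(-.15,-.045,-.045),OR,v=.012,until_force=4)); st("touch")
hold(.1);st("touch")
```

```text
a t14.09 jig [-149.2  -45.2   -7.7] F [ 0.02 -0.26 -0.11] op 0.0003
True
touch t15.62 jig [-150.   -45.   -23.9] F [0.53 0.49 4.54] op 0.0001
touch t15.72 jig [-149.9  -45.   -23.9] F [-0.37  0.05  5.5 ] op 0.0002
```

Board contact (z = 15 mm) came at TCP z = −23.9 mm, so the fingertip is 39 mm above the reported TCP. I'll correct for that and push.

```bash
echo 'OFF=-0.039' >> m.py
python3 - <<'E'
from m import *
movel(J(-.155,-.045,.0225+OFF),OR,v=.05); hold(.1); st("up")
print(movel(J(-.07,-.052,.0225+OFF),OR,v=.04,until_force=5)); st("fast")
pic("side",3)
cv2.imwrite("pics/sd3c.png",crop(cv2.imread("pics/side3.png"),205,150,160,120,5))
E
```

```text
up t16.15 jig [-155.2  -45.   -16.6] F [-0.43  0.55 -0.27] op 0.0003
False
fast t18.43 jig [-70.1 -52.  -16.5] F [-1.03 -1.3  -0.62] op 0.0006
```

View pics/sd3c.png

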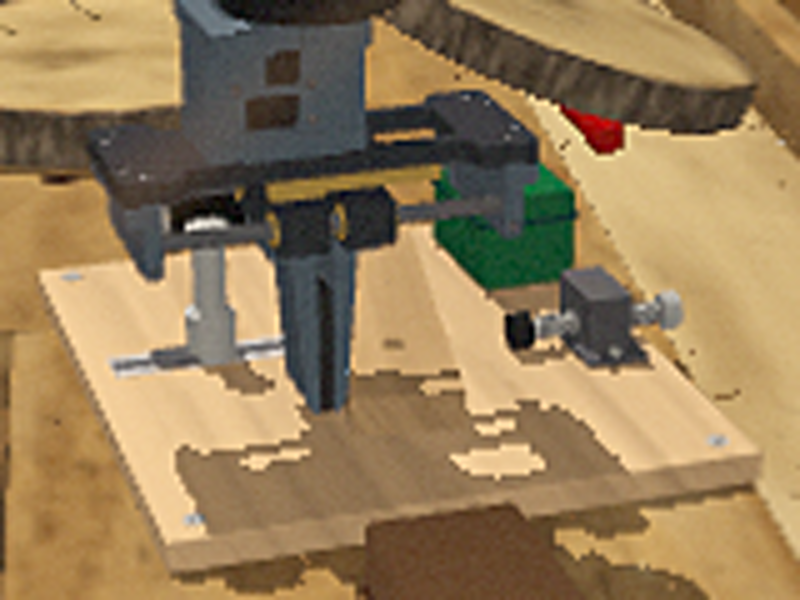

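The plate is swinging, with its free end now beyond the fingers at about (350,400). I'll continue slowly to the stop.

Run:
```python
from m import *
print(movel(J(-.005,-.06,.0225+OFF),OR,v=.01,until_force=5)); st("slow")
for i in range(4): hold(.1);st("held")
pic("side",4)
cv2.imwrite("pics/sd4c.png",crop(cv2.imread("pics/side4.png"),205,150,160,120,5))
```

```text
True
slow t22.57 jig [-26.6 -57.3 -17.1] F [ 0.45 -0.39 -1.05] op 0.0005
held t22.68 jig [-27.1 -57.2 -17.5] F [ 0.21 -0.27  0.47] op 0.0008
held t22.77 jig [-27.5 -57.2 -17.6] F [-0.24  0.14 -0.06] op 0.0005
held t22.88 jig [-27.7 -57.3 -17.7] F [0.51 0.03 0.21] op 0.0006
held t22.98 jig [-27.7 -57.3 -17.7] F [ 0.98 -0.33 -0.1 ] op 0.0002
```

View pics/sd4c.png

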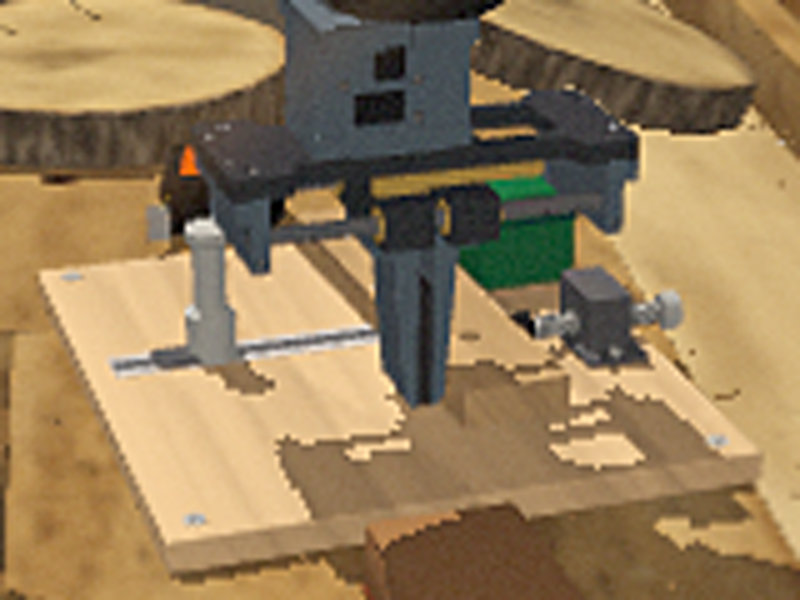

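Run:
```python
from m import *
x=-.0278
for i in range(9):
    x+=.0004
    movel(J(x,-.0573,.0225+OFF),OR,v=.02)
    F=[]
    for k in range(4):
        hold(.04); s=get_state(); f=s['ft_force']; F.append(np.cos(PS)*f[0]+np.sin(PS)*f[1])
    print("%.4f"%x,"t%.2f"%s['time_s'],inv(s['position']),np.round(F,1)); 
    if np.mean(F)<-5: break
```

```text
-0.0274 t23.44 [-27.4 -57.3 -16.5] [-0.2 -0.3  0.3 -0.4]
-0.0270 t23.86 [-27.  -57.3 -16.5] [-0.2 -0.5  0.  -0.4]
-0.0266 t24.27 [-26.6 -57.3 -16.5] [ 0.7  0.1 -0.6  0.1]
-0.0262 t24.69 [-26.2 -57.3 -16.5] [-0.1 -0.  -0.7 -1.2]
-0.0258 t25.11 [-26.1 -57.3 -16.5] [-1.4 -0.9 -1.2 -1. ]
-0.0254 t25.52 [-26.  -57.3 -16.6] [-2.1 -3.4 -4.1 -3.2]
-0.0250 t25.94 [-25.8 -57.3 -16.6] [-5.4 -5.3 -5.1 -3.9]
-0.0246 t26.36 [-25.7 -57.3 -16.6] [-6.  -4.9 -6.4 -5.9]
```

Run:
```python
from m import *
movel(J(-.05,-.0573,.024+OFF),OR,v=.05)
p=camera_params("side");d=np.load("pics/side4.npy")
for uv in [(256,258),(262,262),(610,222)]: print(inv(dep(p,(205+uv[0]/5,150+uv[1]/5),d)))
movel(J(-.06,-.05,.12+OFF),OR,v=.2)
movel(J(-.15,.02,.12+OFF),OR,v=.2)
st("over")
pic("side",5);pic("wrist",5)
cv2.imwrite("pics/sd5c.png",crop(cv2.imread("pics/side5.png"),205,120,160,120,5))
```

```text
[-105.8  -96.5  107.3]
[-104.6 -101.6  107.4]
[  47.6 -100.2  105.7]
over t28.37 jig [-148.9   19.6   80.8] F [ 0.38 -0.78  0.27] op 0.0004
```

View pics/sd5c.png

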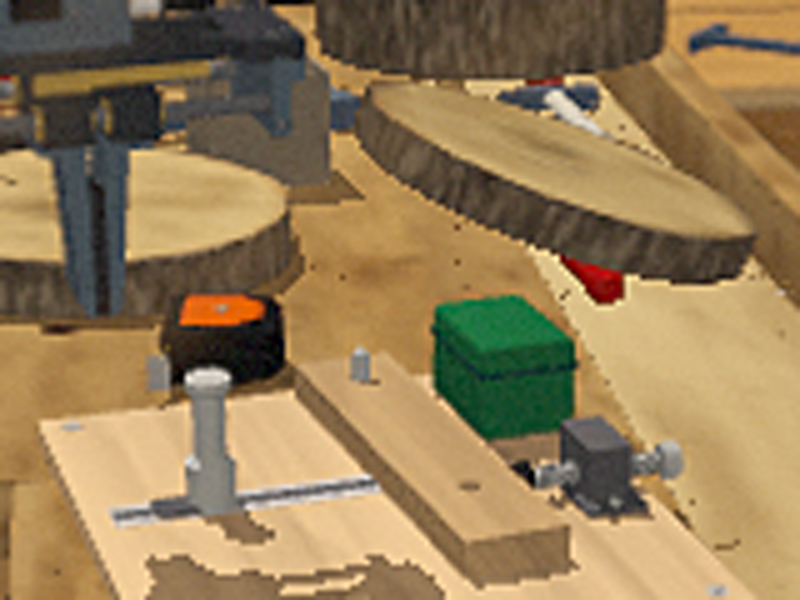

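View pics/wrist5.png

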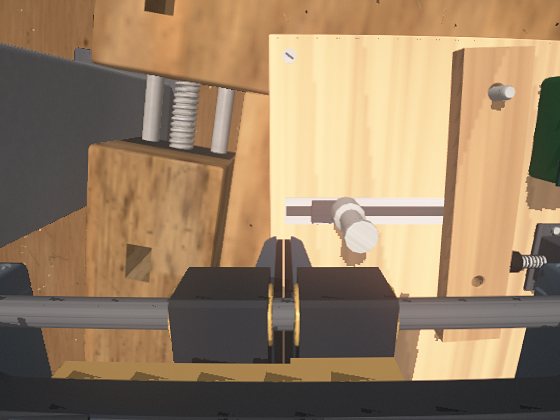

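Run:
```python
from m import *
Z=.024+OFF
print(movel(J(-.15,.02,Z),OR,v=.1,until_force=5)); st("down")
print(movel(J(-.105,.02,Z),OR,v=.03,until_force=22)); st("a")
hold(.1); st("a")
pic("side",6)
cv2.imwrite("pics/sd6c.png",crop(cv2.imread("pics/side6.png"),180,140,160,120,5))
```

```text
False
down t29.57 jig [-149.4   19.9  -14.6] F [-0.33 -0.26  0.28] op 0.0001
False
a t31.23 jig [-108.5   20.1  -15.3] F [-8.5  -0.98  5.61] op 0.0005
a t31.32 jig [-108.5   20.1  -15.3] F [-7.65 -1.97  5.64] op 0.0
```

View pics/sd6c.png

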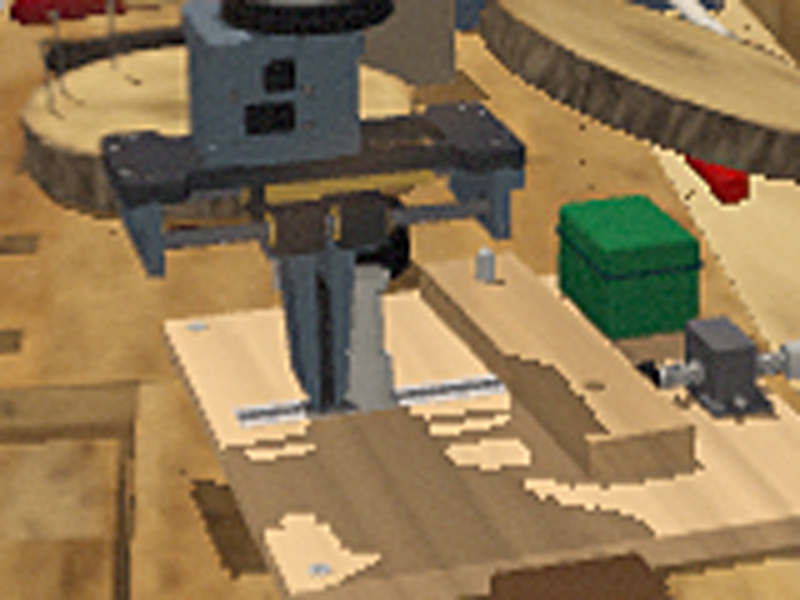

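Run:
```python
from m import *
Z=.024+OFF
x=-.105
while x<-.0645:
    x+=.008
    b=movel(J(x,.02,Z),OR,v=.03,until_force=8); s=st("%.3f %s"%(x,b))
    if b: break
```

```text
-0.097 False t31.79 jig [-100.    20.1  -15.3] F [-6.18 -0.73  3.85] op 0.0002
-0.089 False t32.21 jig [-91.9  20.  -15.3] F [-6.53 -1.57  6.2 ] op 0.0004
-0.081 False t32.62 jig [-83.9  20.  -15.3] F [-5.97 -0.12  4.54] op 0.0006
-0.073 False t33.04 jig [-75.9  20.  -15.3] F [-7.07 -0.25  4.63] op 0.0004
-0.065 False t33.46 jig [-67.9  20.  -15.3] F [-5.92 -1.21  5.16] op 0.0006
-0.057 False t33.88 jig [-59.9  20.  -15.3] F [-5.87 -0.74  5.34] op 0.0006
```

Run:
```python
from m import *
Z=.024+OFF
x=-.057
print(inv(get_state()['position']))
for i in range(40):
    x+=.0007
    movel(J(x,.02,Z),OR,v=.02)
    F=[]
    for k in range(3):
        hold(.03); s=get_state(); f=s['ft_force']; F.append([np.cos(PS)*f[0]+np.sin(PS)*f[1],f[2]])
    F=np.mean(F,0)
    print("%.4f"%x,"t%.2f"%s['time_s'],inv(s['position']),np.round(F,1)); 
    if F[0]<-12.5: break
```

```text
[-59.9  20.  -15.3]
-0.0563 t34.23 [-59.6  20.  -15.3] [-7.3  5.9]
-0.0556 t34.58 [-59.1  20.  -15.3] [-8.1  6.1]
-0.0549 t34.92 [-58.4  20.  -15.3] [-7.6  5.9]
-0.0542 t35.27 [-57.7  20.  -15.3] [-7.8  6.1]
-0.0535 t35.62 [-57.   20.  -15.3] [-7.8  5.5]
-0.0528 t35.98 [-56.3  20.  -15.3] [-8.1  6.3]
-0.0521 t36.33 [-56.3  20.  -15.3] [-8.8  6.7]
-0.0514 t36.67 [-56.2  20.  -15.3] [-10.4   8.2]
-0.0507 t37.02 [-56.   20.  -15.3] [-11.6   9. ]
-0.0500 t37.38 [-55.9  20.  -15.4] [-12.7  10.5]
```

Run:
```python
from m import *
Z=.024+OFF
for x in(-.0493,-.0486):
    movel(J(x,.02,Z),OR,v=.02); hold(.15); st("%.4f"%x)
hold(.3); st("hold")
movel(J(-.075,.02,Z),OR,v=.02); st("back")
movel(J(-.13,.02,Z),OR,v=.08); st("back")
movel(J(-.15,.02,.13+OFF),OR,v=.15); st("up")
pic("side",7);pic("wrist",7)
cv2.imwrite("pics/sd7c.png",crop(cv2.imread("pics/side7.png"),205,140,160,120,5))
```

```text
-0.0493 t37.77 jig [-55.8  20.  -15.4] F [-12.91  -2.17  11.02] op 0.0005
-0.0486 t38.17 jig [-55.8  20.  -15.3] F [-15.7   -1.56  12.47] op 0.0004
hold t38.48 jig [-55.8  20.1 -15.4] F [-14.49  -2.85  12.9 ] op 0.0005
back t39.94 jig [-74.9  20.  -15. ] F [ 0.21 -0.39 -0.54] op 0.0004
back t40.77 jig [-129.2   19.9  -14.8] F [0.77 0.46 0.26] op -0.0001
up t41.64 jig [-150.4   20.1   90.4] F [-0.68  0.06 -0.5 ] op 0.0003
```

View pics/sd7c.png

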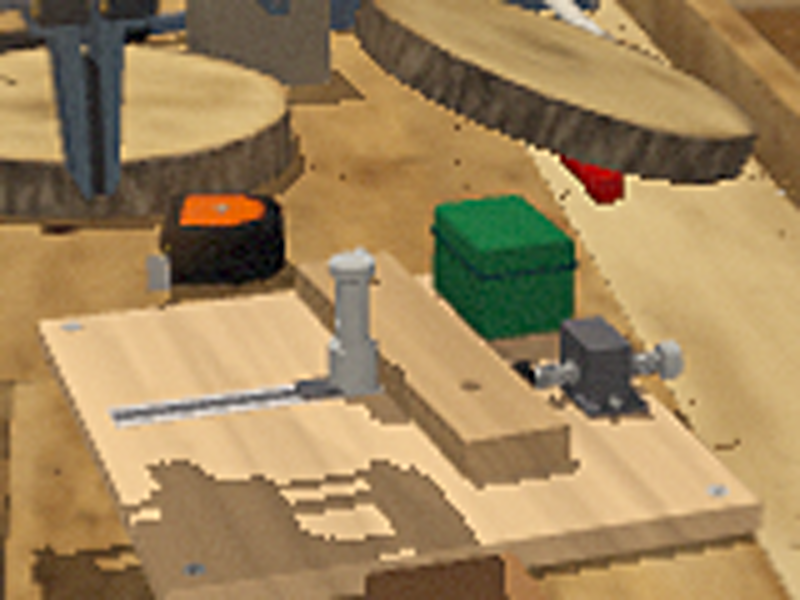

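View pics/wrist7.png

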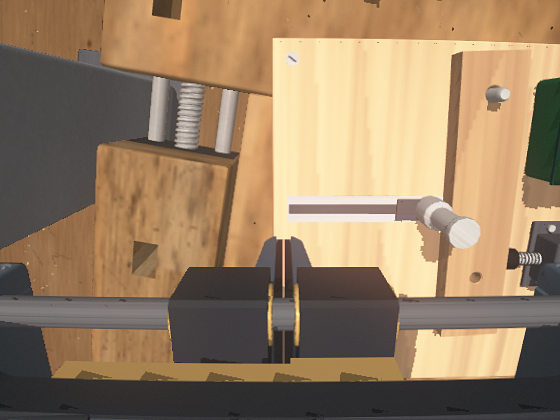

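The clamp is against the plate and the plate is on the pad. I have time left, so I'll nudge the clamp again. That checks it hasn't crept back and gives the clamping force more margin.

Run:
```python
from m import *
Z=.024+OFF
movel(J(-.13,.02,Z),OR,v=.15)
movel(J(-.06,.02,Z),OR,v=.08,until_force=10); st("near")
x=-.0575
while x<-.044:
    x+=.001
    movel(J(x,.02,Z),OR,v=.02); F=[]
    for k in range(3):
        hold(.03); s=get_state(); f=s['ft_force']; F.append([np.cos(PS)*f[0]+np.sin(PS)*f[1],f[2]])
    F=np.mean(F,0); print("%.4f"%x,"t%.2f"%s['time_s'],inv(s['position']),np.round(F,1))
    if F[0]<-18: break
hold(.2)
movel(J(-.075,.02,Z),OR,v=.02); st("back")
movel(J(-.14,.02,Z),OR,v=.1)
movel(J(-.16,.02,.14+OFF),OR,v=.15); hold(.3); st("up")
pic("side",8);pic("wrist",8)
cv2.imwrite("pics/sd8c.png",crop(cv2.imread("pics/side8.png"),205,140,160,120,5))
```

```text
near t43.63 jig [-60.8  20.  -15.1] F [-0.02  0.22  0.21] op 0.0007
-0.0565 t44.06 [-56.6  20.  -15. ] [-0.2 -0.3]
-0.0555 t44.41 [-55.5  20.  -15. ] [-0.5  0.1]
-0.0545 t44.76 [-55.2  20.  -15.1] [-2.5  1.4]
-0.0535 t45.11 [-55.3  20.1 -15.2] [-5.9  3.1]
-0.0525 t45.46 [-55.3  20.1 -15.2] [-7.8  4.9]
-0.0515 t45.81 [-55.4  20.1 -15.2] [-9.8  6. ]
-0.0505 t46.16 [-55.5  20.1 -15.3] [-12.3   9.1]
-0.0495 t46.51 [-55.6  20.1 -15.3] [-14.4  10.5]
-0.0485 t46.86 [-55.6  20.1 -15.3] [-16.2  12.4]
-0.0475 t47.21 [-55.6  20.1 -15.3] [-18.7  14. ]
back t48.93 jig [-74.8  20.  -15. ] F [-0.29 -0.47 -0.07] op 0.0005
up t50.97 jig [-160.3   20.   100.4] F [ 0.52  0.34 -0.38] op 0.0004
```

View pics/sd8c.png

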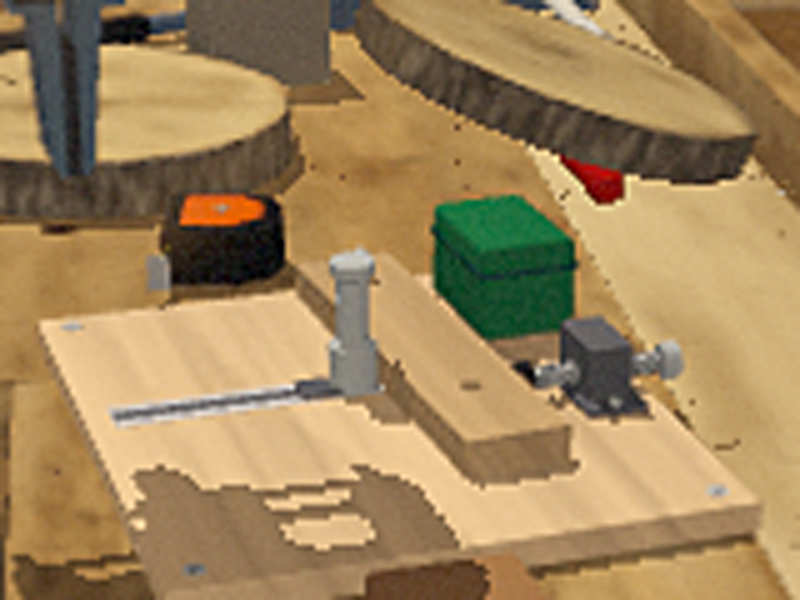

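Run:
```python
from m import *
print(hand_in());
```

```text
the job is handed in; nothing more can be done
None
```

I swung the plate onto the stop, pushed the clamp post snug against its near edge, and handed the job in at about 51 s of the 72 s. No verdict is reported.

**What I did**
- **Swing:** I pushed the plate with closed fingers near its free corner until the push held steady at about 6 N. I estimate about 5 N of that reached the pad. The clamp had not been moved at that point.
- **Clamp:** I pushed the post along its track (about 6–8 N to slide) until it met the plate, then to about 15 N. I backed off and nudged it again to about 19 N, then withdrew.

**Last checks**
- **Clamp:** it had not crept back when I returned for the second nudge.
- **Plate:** the last side picture shows it flat on its pin, between post and pad.
- **Bystanders:** the box and tape measure appear at the same pixels as before. The sanding block is only partly in that view and I did not check it separately.
- **Robot:** it was clear, with near-zero force on the tool.

**What failed or disagreed**
- **Fingertip position:** the real fingertips end about 39 mm behind the reported TCP. My first push therefore passed over the plate without touching it. I corrected this from the depth images and a light touch on the bare board.
- **Jig position:** the cameras disagreed by about 5 mm across the board (y). I used an average and let contact forces decide.
- **First stop contact:** the force trip there relaxed to about zero, so I pushed again in small steps to get a lasting press.
- **Holding forces:** the final clamp and pad forces are inferred from the push forces, not measured.

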